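Snap the tray lid shut all round

TASK

The lid of the white tray is lying in place but its rim still stands up on all four sides. Press the rim down with a fingertip, section by section, until each one snaps flush: first the two long sides and the plain end, and last of all the end with the spring latch. Only press: do not lift the tray or push it away, leave the other things alone, and finish clear of everything.

Things in the scene. Friction and masses are not known exactly. Their poses are not given: they have to be found in the camera images.
- tray: closed white ABS tray with a lid on, loose on the board, 0.7 kg, 186 mm along its x, 146 mm along its y. Origin at the centre of its underside; z up. The end at +x carries the spring latch: a steel leaf 24 mm wide, bent over the edge, and a white thumb rib. The end at -x is plain; the long sides are at +y and -y
- lid_middle (a point): centre of the lid's fixed middle panel (120 x 80 mm along the tray's x, y), on its top, 50 mm above the board. Around it lie four rim sections, each hinged along the panel's edge, 34 mm wide from hinge to outer edge, 4 mm thick, sloping up outwards by 0.28 rad while open
- rim_plain (a joint): how far the rim section at the tray's -x end (80 mm long, no latch) is pressed down: hinge angle in rad, 0 = raised (outer edge about 9 mm proud), 0.28 = snapped shut and flush. Two-state spring: push with about 7 N at the press point to beyond 0.14, then it snaps down the rest and stays; released earlier it springs up.
- rim_left (a joint): how far the rim section at the tray's +y side (186 mm long) is pressed down: hinge angle in rad, 0 = raised (outer edge about 9 mm proud), 0.28 = snapped shut and flush. Two-state spring: push with about 7 N at the press point to beyond 0.14, then it snaps down the rest and stays; released earlier it springs up.
- rim_right (a joint): how far the rim section at the tray's -y side (186 mm long) is pressed down: hinge angle in rad, 0 = raised (outer edge about 9 mm proud), 0.28 = snapped shut and flush. Two-state spring: push with about 7 N at the press point to beyond 0.14, then it snaps down the rest and stays; released earlier it springs up.
- rim_latch (a joint): how far the rim section at the tray's +x end (80 mm long, with the spring latch) is pressed down: hinge angle in rad, 0 = raised (outer edge about 9 mm proud), 0.28 = snapped shut and flush. Two-state spring: push with about 7 N at the press point to beyond 0.14, then it snaps down the rest and stays; released earlier it springs up. To be shut last.
- rim_plain_press (a point): press point of the plain end: on its top face, halfway along, 24 mm out from the hinge (84 mm from the tray's middle); moves with the section: about 58 mm above the board when raised, 50 mm when shut and flush
- rim_left_press (a point): press point of the +y long side: on its top face, halfway along, 24 mm out from the hinge (64 mm from the tray's middle); moves with the section: about 58 mm above the board when raised, 50 mm when shut and flush
- rim_right_press (a point): press point of the -y long side: on its top face, halfway along, 24 mm out from the hinge (64 mm from the tray's middle); moves with the section: about 58 mm above the board when raised, 50 mm when shut and flush
- rim_latch_press (a point): press point of the latch end: top of the thumb rib (36 mm long, 6 mm wide, 4 mm above the section's top face), halfway along, 29 mm out from the hinge (89 mm from the tray's middle); about 64 mm above the board when raised, 54 mm when shut
- jar: bystander: amber glass jar with a twist cap, 58 mm across, 82 mm tall, upright; origin under its centre
- cartridge: bystander: blue plastic cartridge body, 90 x 32 x 26 mm, lying along its x; origin at its underside
- protractor: bystander: flat steel half-round protractor plate, 140 x 80 x 4 mm; origin at its underside near its middle
- screwdriver: bystander: short aluminium torque screwdriver, 132 mm long, 23 mm thick, lying along its x, blade to +x; origin at its underside
Things that resemble listed ones, but are neither listed nor needed, are in the scene too. Of the things like the tray, leave any that is blue or purple; of the rest the larger one is meant.

How it is judged:
On the way:
1. the two long sides and the plain end are snapped shut while the latch end still stands up (value of joint each of rim_plain, rim_left, rim_right above 0.25 rad and value of joint rim_latch below 0.14 rad), for 0.1 s.
At the end, for the whole second after the job is handed in: all four rim sections are snapped shut (each hinge above 0.25 of 0.28 rad), the tray stands flat, at rest and within 30 mm of where it was, and the four other things are within 20 mm of where they were (value of joint each of rim_plain, rim_left, rim_right, rim_latch above 0.25 rad and distance of tray from where it was at the start of the episode below 0.03 m and angle between tray's own z axis and vertical below 0.05 rad and linear speed of tray below 0.02 m/s and distance of each of jar, cartridge, protractor, screwdriver from where it was at the start of the episode below 0.02 m); the robot touches nothing.
It fails at once if the tray is lifted or tipped (its origin 10 mm off the board or a tilt above 0.15 rad) (height (world z) of tray above 0.01 m or angle between tray's own z axis and vertical above 0.15 rad).
It fails at once if the tray is pushed away, more than 40 mm (distance of tray from where it was at the start of the episode above 0.04 m).
It fails at once if the tray is struck with the arm or the gripper's body instead of the fingers (contact force between the arm and tray above 3 N).
It fails at once if the jar, cartridge body, protractor plate or screwdriver is moved more than 20 mm (distance of any of jar, cartridge, protractor, screwdriver from where it was at the start of the episode above 0.02 m).
It also fails if it takes over 51 s, if anything falls off the work surface, if the arm or the gripper's body presses on something with over 40 N, if the wrist force passes 120 N, or if a joint passes its speed limit or range.

ROBOT

A 7-joint arm with a two-finger parallel gripper is mounted at the origin on the work surface. World frame = base frame: x ahead of the robot, y to its left, z up, the work surface at z = 0. Lengths are in m, angles in rad, forces in N, time in s.
With the tool pointing down it reaches from about 0.4 to 0.85 m from the base axis. Payload 10.4 kg.
Tool frame: the origin (TCP) lies midway between the tips of the shut fingers; the grasp point (between the pads) lies manip.grip_depth behind it (manip.grip_depth is the distance from the TCP to the grasp point, in m); z points along the fingers, x is the direction in which the jaws open and shut, and the axes are right-handed (so a half turn about z gives the same grasp; the last joint's range is limited). The gripper opens to 85 mm and grips with 20 to 120 N. Pads are 22 mm wide; open, the fingers measure 114 mm over their backs; the gripper's body (76 mm by 85 mm) begins 54 mm behind the grasp point. The pads swing forward as they close: fully open they stand 13 mm farther back than shut.
Start: joints at [-1.322, 0.332, -0.065, 1.46, 0.022, 1.35, -0.088], TCP at [0.168, 0.602, 0.231] pointing down, gripper open.
Joint ranges: [-2.6, 2.6], [-0.5, 2.12], [-1.47, 1.34], [0.16, 2.42], [-1.27, 4.41], [0.06, 2.06], [-2.6, 2.6]. Speed limits (rad/s): [2.22, 2.22, 2.79, 2.79, 3.14, 3.14, 3.14].

INTERFACE

Orientations are given as a unit quaternion [x, y, z, w].
In Python, from workcell import manip gives the robot as it stands. The module is installed in compiled form; this text tells all that it offers.
- The arm moves only by the tool send_rows, never from a script. Its argument "steps" is a list of rows, each a list of 2 entries, a list of its own where there are three numbers: the shift along the tool's x, y, z in m, then the turn about the tool's z in rad. In form: [[[x, y, z], spin], ...]. A call has exactly 8 rows; each row is the pose to reach, as a shift and turn from the pose commanded when the call began, along the tool's axes at that moment; what a row does not reach only later rows make up. A row lasts 1/8 s, in which the tool goes at most 62.5 mm and 10.7 degrees, less where a joint would pass 70% of its speed; a pose out of reach is approached as far as the arm can. A call with a gripper value outside its range is refused whole. "hand" is the opening, from 0 (shut) to 1 (fully open), set as the call begins (left out, the last holds). The fingers move at their own pace and stop on an object; "force" is the grip in N (left out, the last holds). Time passes only in rows, so rows that repeat a pose let the fingers close, or fill a call up. It gives the time, the measured TCP pose, the force and the opening at its end, in the units of the state.
- manip.get_obs(): the state, without advancing time (a new reading comes with each control period).
- manip.camera(name): name is "scene" or "side" or "wrist"; returns (picture, depth): 384x512x3 uint8, red, green, blue; 384x512 float32, m along the optical axis (not along the pixel's ray), 0 where there is no reading.
- manip.camera_info(name): a dict with "intrinsics" (3x3 intrinsics, pixels), "pose" (4x4, takes a point from camera to world coordinates); the wrist camera has in their place "T_tool_cam" (4x4, takes a point from camera to tool coordinates, whose origin is the TCP and whose axes are the tool frame's). Camera axes: x right, y up, looking along -z (the intrinsics and any distortion apply to the point x, -y, -z); pixel columns grow to the right and rows downward; lengths in m; the calibration is good to about 2 mm. A picture is of the moment at which its call begins: read the wrist's pose just before it. camera_info takes no time and is no camera call.
- manip.hand_in(): hands the job in, once; it reports no verdict.
The state is a dict: "clock": time; "joint_pos": joint angles; "joint_velocities": joint speeds; "tau": joint torques, N m; "position": TCP position; "ee_rot": TCP orientation; "ft_force": force on the tool from outside, world axes, zero at the start; "torque": the same for the moment, N m; "grip_width": opening from 0.0 (shut) to 1.0 (fully open).
Only numpy, scipy, OpenCV 4.12 (cv2) and the standard library are available. Lean on these libraries where they do the work, as an engineer would, in place of code of your own. Each camera call takes 0.05 s, during which the arm holds its last target.

## Working session

There is one attempt and no reset: what is moved stays moved. The work goes in short steps, Python scripts to look and compute and a tool call to move; the robot and the scene stay as the last step left them, time stands still between calls to the robot, and variables do not carry over. Pictures are saved under pics/ and viewed, and the job is handed in when it is done.

Besides the shell and the picture viewer there is one more tool, called as name(argument=value, ...) on one line, values as JSON. send_rows: Moves the arm, as the interface text tells. Its arguments: {"type":"object","properties":{"steps":{"type":"array"},"hand":{"type":"number"},"force":{"type":"number"}},"required":["steps"]}

```bash
mkdir -p pics; python3 - <<'E'
from workcell import manip
import cv2, numpy as np
o=manip.get_obs(); print({k:np.round(v,3) for k,v in o.items()}, manip.grip_depth)
for n in ["scene","side","wrist"]:
    p,d=manip.camera(n); cv2.imwrite(f"pics/{n}0.png",p[:,:,::-1]); np.savez(f"pics/{n}0.npz",p=p,d=d)
    print(n,manip.camera_info(n))
E
```

```text
{'clock': np.float64(0.0), 'joint_pos': array([-1.322,  0.333, -0.065,  1.461,  0.022,  1.35 , -0.089]), 'joint_velocities': array([-0.   , -0.   , -0.   , -0.   ,  0.001, -0.001, -0.   ]), 'tau': array([ 0.0000e+00, -6.2543e+01,  4.9000e-02, -3.9162e+01,  1.6000e-02,
        1.0000e-02, -0.0000e+00]), 'position': array([0.168, 0.602, 0.231]), 'ee_rot': array([ 0.796,  0.605, -0.001,  0.   ]), 'ft_force': array([ 0.808,  0.645, -0.694]), 'torque': array([-0.009, -0.026,  0.017]), 'grip_width': np.float64(0.995)} 0.0187
scene {'intrinsics': array([[413.90981494,   0.        , 253.559846  ],
       [  0.        , 413.90981494, 190.32745447],
       [  0.        ,   0.        ,   1.        ]]), 'pose': array([[-0.65595084, -0.44188843,  0.61193391,  1.19619759],
       [ 0.75464356, -0.40063021,  0.51962346,  0.58670693],
       [ 0.01554361,  0.80263943,  0.59626198,  0.7577519 ],
       [ 0.        ,  0.        ,  0.        ,  1.        ]])}
side {'intrinsics': array([[389.3742985 ,   0.        , 256.4769688 ],
       [  0.        , 389.3742985 , 188.74958028],
       [  0.        ,   0.        ,   1.        ]]), 'pose': array([[-0.99227942,  0.08940213, -0.08595816,  0.3775884 ],
       [-0.12392915, -0.68788463,  0.71516173,  0.77074483],
       [ 0.00480769,  0.72029299,  0.6936533 ,  0.83520182],
       [ 0.        ,  0.        ,  0.        ,  1.        ]])}
wrist {'intrinsics': array([[336.62515977,   0.        , 250.81313279],
       [  0.        , 336.62515977, 189.76974755],
       [  0.        ,   0.        ,   1.        ]]), 'T_tool_cam': array([[ 9.99998979e-01,  8.05744589e-04,  1.18005103e-03,
         1.06094369e-03],
       [ 1.14825033e-03, -9.44667761e-01, -3.28026680e-01,
        -8.46558491e-02],
       [ 8.50450445e-04,  3.28027701e-01, -9.44667722e-01,
        -1.42027491e-01],
       [ 0.00000000e+00,  0.00000000e+00,  0.00000000e+00,
         1.00000000e+00]])}
```

View pics/scene0.png

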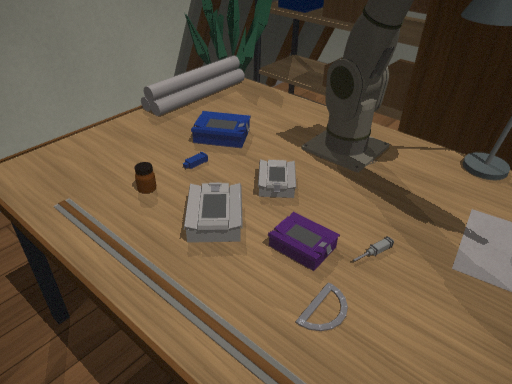

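View pics/side0.png

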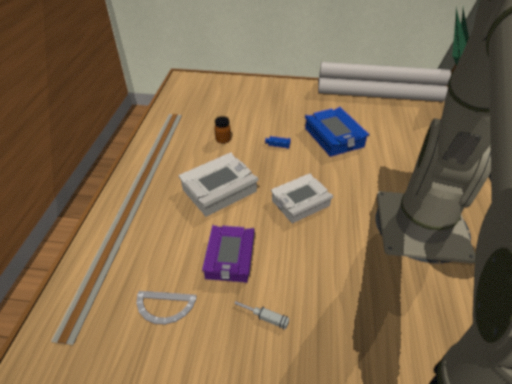

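View pics/wrist0.png

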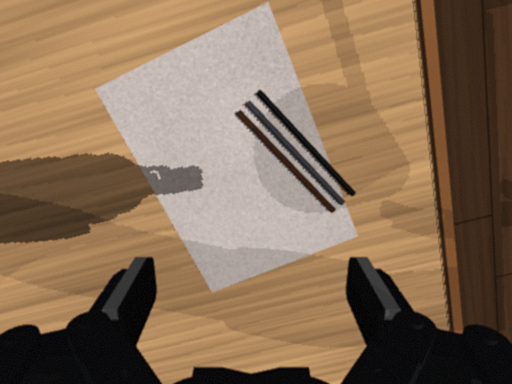

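The scene view shows the large white tray at about (214,212) and the smaller white lookalike at (277,178). The side view has them at (218,183) and (302,197). Next I'll zoom in and measure.

```bash
cat > h.py <<'E'
import numpy as np, cv2
from workcell import manip
def pts(name,d,us,vs):
    i=manip.camera_info(name);K=i["intrinsics"];T=i["pose"]
    z=d[vs,us]; x=(us-K[0,2])/K[0,0]*z; y=(vs-K[1,2])/K[1,1]*z
    return np.c_[x,-y,-z]@T[:3,:3].T+T[:3,3]
def ray(name,u,v,h):
    i=manip.camera_info(name);K=i["intrinsics"];T=i["pose"]
    r=T[:3,:3]@np.array([(u-K[0,2])/K[0,0],-(v-K[1,2])/K[1,1],-1]); o=T[:3,3]
    return o+r*(h-o[2])/r[2]
E
python3 - <<'E'
from h import *
for n,(a,b,c,e) in dict(scene=(170,170,260,250),side=(165,140,275,225)).items():
    f=np.load(f"pics/{n}0.npz");p,d=f["p"],f["d"]
    cv2.imwrite(f"pics/{n}z.png",cv2.resize(p[b:e,a:c,::-1],None,fx=7,fy=7,interpolation=cv2.INTER_CUBIC))
    vs,us=np.mgrid[b:e,a:c];vs=vs.ravel();us=us.ravel()
    P=pts(n,d,us,vs);hs=cv2.cvtColor(p,cv2.COLOR_RGB2HSV)[vs,us]
    m=(P[:,2]>0.015)&(P[:,2]<.08)&(d[vs,us]>0)
    # keep connected component largest
    M=np.zeros(d.shape,np.uint8);M[vs[m],us[m]]=1
    k,l,s,_=cv2.connectedComponentsWithStats(M); j=1+np.argmax(s[1:,4]); m=l[vs,us]==j
    Q=P[m];print(n,len(Q),Q.min(0),Q.max(0),np.percentile(Q[:,2],[5,25,50,75,95]))
    t=Q[Q[:,2]>.044]; r=cv2.minAreaRect(t[:,:2].astype(np.float32)*1000);print("top rect",r)
E
```

```text
scene 2943 [ 0.47869113 -0.17968545  0.01501793] [0.71348971 0.0529424  0.06376708] [0.02462484 0.04885956 0.0511347  0.0547946  0.05854033]
top rect ((595.2935180664062, -64.05137634277344), (192.09519958496094, 150.33041381835938), 43.312049865722656)
side 2810 [ 0.47756326 -0.18341989  0.01504279] [0.70978504 0.05378897 0.06716043] [0.02263299 0.05167845 0.05432994 0.05779064 0.06174852]
top rect ((593.9783325195312, -65.75497436523438), (190.53428649902344, 151.44351196289062), 43.84324645996094)
```

```bash
python3 - <<'E'
import cv2;
for n in("scene","side"): print(cv2.imread(f"pics/{n}z.png").shape)
E
```

```text
(560, 630, 3)
(595, 770, 3)
```

View pics/scenez.png

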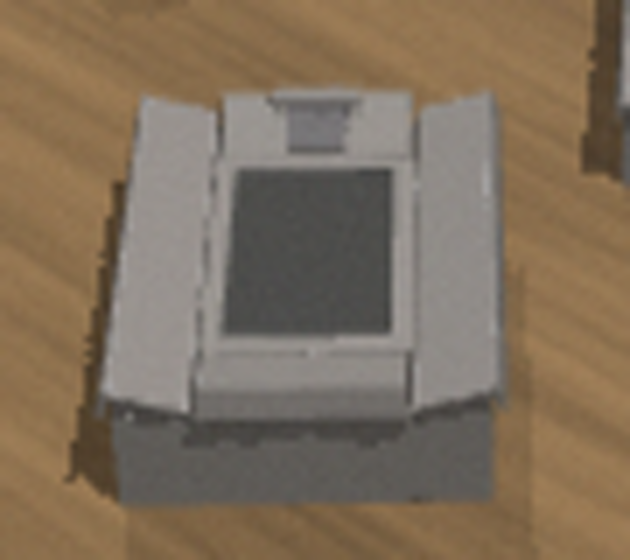

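View pics/sidez.png

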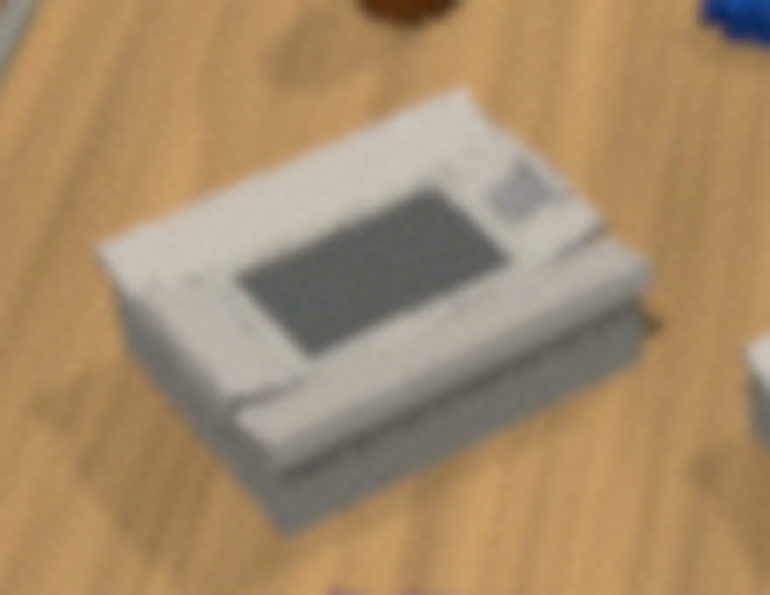

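```bash
python3 - <<'E'
from h import *
for n,(a,b,c,e),L in (("scene",(170,170,260,250),(317,130)),("side",(165,140,275,225),(520,190))):
    f=np.load(f"pics/{n}0.npz");p,d=f["p"],f["d"]
    g=p[b:e,a:c].max(2); hs=cv2.cvtColor(p[b:e,a:c],cv2.COLOR_RGB2HSV)
    M=((g<125)&(hs[...,1]<45)).astype(np.uint8)
    ct,_=cv2.findContours(M,0,2)
    for q in ct:
        if cv2.contourArea(q)<250: continue
        mm=cv2.moments(q); u,v=mm['m10']/mm['m00']+a,mm['m01']/mm['m00']+b
        w=np.array([ray(n,x+a,y+b,.05)[:2] for x,y in q[:,0]],np.float32)
        print(n,cv2.contourArea(q),ray(n,u,v,.05),cv2.minAreaRect(w*1000))
    print("latch",ray(n,L[0]/7+a,L[1]/7+b,.056))
E
```

```text
scene 749.0 [0.67571964 0.01334727 0.05      ] ((635.046142578125, -23.009109497070312), (163.6901092529297, 140.3204345703125), 42.39295196533203)
scene 518.5 [ 0.59569675 -0.06454172  0.05      ] ((594.064697265625, -66.40802764892578), (101.60767364501953, 63.287960052490234), 43.30618667602539)
latch [ 0.54302567 -0.11127909  0.056     ]
side 537.5 [0.56526773 0.01351879 0.05      ] ((576.8328247070312, 11.395217895507812), (211.9181365966797, 122.45149993896484), 9.783136367797852)
side 409.5 [ 0.59514158 -0.06845942  0.05      ] ((594.8518676757812, -69.25341033935547), (99.47702026367188, 59.676326751708984), 43.19069290161133)
latch [ 0.53813581 -0.12042918  0.056     ]
```

Both views agree: the tray centre is about (0.595, -0.066) and its long axis lies at 43.4°. The latch is on the side towards the robot, so tray +x is at about -136.6°. The top rectangle measures about 191 x 151 mm, which fits the larger tray. Next I'll shut the fingers and move over the tray to check with the wrist camera.

send_rows(steps=[[[-0.04,0.045,0],0.07],[[-0.08,0.09,0],0.14],[[-0.12,0.135,0],0.21],[[-0.16,0.18,0],0.28],[[-0.2,0.225,0],0.35],[[-0.24,0.27,0],0.42],[[-0.28,0.315,0],0.49],[[-0.32,0.36,0],0.54]], hand=0, force=60)

```text
clock: 1.15
position: [0.4293, 0.1954, 0.2314]
ee_rot: [0.929, 0.37, 0.0, -0.0]
ft_force: [1.2, 0.7, 0.6]
grip_width: 0.008
```

```bash
cat >> h.py <<'E'
from scipy.spatial.transform import Rotation as R
def st():
    o=manip.get_obs();r=R.from_quat(o["ee_rot"]).as_matrix();print("t",round(float(o["clock"]),2),"p",np.round(o["position"],4),"yaw x",round(float(np.degrees(np.arctan2(r[1,0],r[0,0]))),2),"zax",np.round(r[:,2],3),"f",np.round(o["ft_force"],1),"q",np.round(o["joint_pos"],2),"g",round(float(o["grip_width"]),2));return o,r
def to(x,y,z):
    o,r=st();print("shift",np.round(r.T@(np.array([x,y,z])-o["position"]),4))
E
python3 -c "
from h import *
to(.595,-.066,.25)"
```

```text
t 1.15 p [0.4293 0.1954 0.2314] yaw x 43.38 zax [ 0.  0. -1.] f [1.2 0.7 0.6] q [-0.85 -0.02  0.32  1.86  0.01  1.3   0.23] g 0.01
shift [-0.0591  0.3037 -0.0187]
```

send_rows(steps=[[[-0.01,0.05,0],0],[[-0.02,0.1,-0.005],0],[[-0.03,0.15,-0.01],0],[[-0.04,0.2,-0.015],0],[[-0.05,0.25,-0.02],0],[[-0.06,0.3,-0.02],0],[[-0.06,0.305,-0.02],0],[[-0.06,0.305,-0.02],0]])

```text
clock: 2.15
position: [0.5949, -0.0652, 0.2508]
ee_rot: [0.929, 0.37, -0.0, -0.0]
ft_force: [-0.9, 1.0, -1.1]
grip_width: -0.002
```

```bash
python3 - <<'E'
from h import *
o,r=st(); T=np.eye(4);T[:3,:3]=r;T[:3,3]=o["position"]
i=manip.camera_info("wrist")
p,d=manip.camera("wrist"); np.savez("pics/w1.npz",p=p,d=d,T=T@i["T_tool_cam"])
cv2.imwrite("pics/w1.png",p[:,:,::-1])
E
```

```text
t 2.15 p [ 0.5949 -0.0652  0.2508] yaw x 43.46 zax [-0.001  0.    -1.   ] f [-0.9  1.  -1.1] q [-0.46  0.29  0.62  1.54 -0.17  1.37  0.93] g -0.0
```

View pics/w1.png

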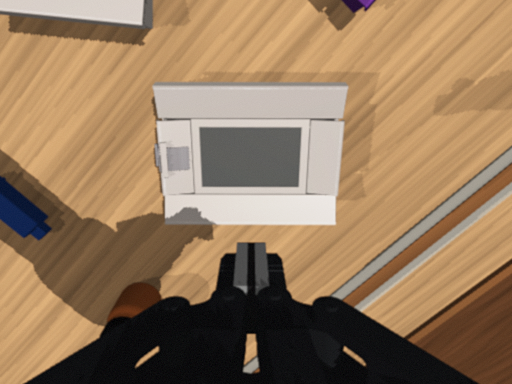

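The wrist view shows the tray at about (250,155). The latch leaf is at (175,157), towards tool -x, and the dark panel runs from (200,127) to (302,188). The jar is at (135,300). Now I'll measure these.

```bash
python3 - <<'E'
from h import *
f=np.load("pics/w1.npz");p,d,T=f["p"],f["d"],f["T"];K=manip.camera_info("wrist")["intrinsics"]
def ry(u,v,h):
    r=T[:3,:3]@np.array([(u-K[0,2])/K[0,0],-(v-K[1,2])/K[1,1],-1]);return T[:3,3]+r*(h-T[2,3])/r[2]
b=p[90:230,150:350]
M=((b.max(2)<100)&(cv2.cvtColor(b,cv2.COLOR_RGB2HSV)[...,1]<60)).astype(np.uint8)
for q in cv2.findContours(M,0,2)[0]:
    if cv2.contourArea(q)<2000: continue
    w=np.array([ry(x+150,y+90,.05)[:2] for x,y in q[:,0]],np.float32);print("panel",cv2.minAreaRect(w*1000),w.mean(0))
for n,(u,v) in dict(panTL=(191,119),panTR=(309,119),panBR=(308,194),panBL=(193,194),).items(): print(n,ry(u,v,.05))
print("panel centre",np.mean([ry(*c,.05) for c in((191,119),(309,119),(308,194),(193,194))],0))
for n,(u,v) in dict(TL=(154,86),TR=(347,86),BR=(335,224),BL=(165,224)).items(): print(n,ry(u,v,.059))
print("depth z", [ (T[:3,3]+T[:3,:3]@np.array([(u-K[0,2])/K[0,0]*d[v,u],-(v-K[1,2])/K[1,1]*d[v,u],-d[v,u]])).round(4) for u,v in((250,157),(250,100),(250,210),(325,157),(162,157),(210,123))])
print("jar scene",ray("scene",146,170,.082))
E
```

```text
panel ((593.0851440429688, -64.15501403808594), (101.24002075195312, 60.86043930053711), 43.40781021118164) [ 0.5670034  -0.06167184]
panTL [ 0.5230622  -0.07611383  0.05      ]
panTR [0.60920114 0.0053609  0.05      ]
panBR [ 0.66674058 -0.05046404  0.05      ]
panBL [ 0.57629968 -0.13605447  0.05      ]
panel centre [ 0.5938259  -0.06431786  0.05      ]
TL [ 0.47801066 -0.07463857  0.059     ]
TR [0.61099976 0.05112237 0.059     ]
BR [ 0.70990131 -0.05290963  0.059     ]
BL [ 0.57555921 -0.18007762  0.059     ]
depth z [array([ 0.5931, -0.0639,  0.0494]), array([ 0.5532, -0.0217,  0.0545]), array([ 0.6326, -0.1058,  0.0548]), array([ 0.6477, -0.0099,  0.0562]), array([ 0.5266, -0.123 ,  0.0607]), array([ 0.5396, -0.0661,  0.0495])]
jar scene [ 0.6381605  -0.29930647  0.082     ]
```

The wrist camera puts the centre at (0.5935, -0.0645) with yaw 43.4°. Panel depth is 0.049 and the outer corners span about 183 x 144 mm, all consistent. Relative to the TCP, the long sides are along tool ±y, the plain end is at +x and the latch at -x. I'll start with the +y side, hovering just above it.

send_rows(steps=[[[0,0.03,0.045],0],[[0,0.06,0.09],0],[[0,0.06,0.13],0],[[0,0.06,0.16],0],[[0,0.06,0.175],0],[[0,0.06,0.18],0],[[0,0.06,0.183],0],[[0,0.06,0.185],0]])

```text
clock: 3.2
position: [0.6369, -0.1089, 0.0672]
ee_rot: [0.929, 0.371, 0.001, 0.0]
ft_force: [0.8, 0.8, -0.3]
grip_width: -0.004
```

```bash
python3 -c "
from h import *
st()
p,d=manip.camera('side');cv2.imwrite('pics/s2.png',cv2.resize(p[120:240,140:300,::-1],None,fx=4,fy=4,interpolation=2))"
```

```text
t 3.2 p [ 0.6369 -0.1089  0.0672] yaw x 43.5 zax [ 0.002  0.    -1.   ] f [ 0.8  0.8 -0.3] q [-0.32  0.56  0.56  1.6  -0.33  1.07  1.09] g -0.0
```

View pics/s2.png

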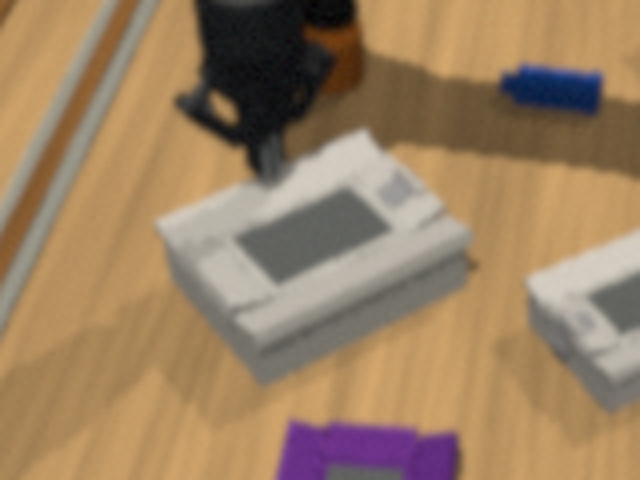

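The fingertip, at about (270,175), is over the middle of the +y side. Now I'll press.

send_rows(steps=[[[0,0,0.003],0],[[0,0,0.006],0],[[0,0,0.009],0],[[0,0,0.011],0],[[0,0,0.013],0],[[0,0,0.015],0],[[0,0,0.017],0],[[0,0,0.017],0]])

```text
clock: 4.25
position: [0.636, -0.1086, 0.0501]
ee_rot: [0.929, 0.371, -0.0, -0.001]
ft_force: [-6.2, 2.1, 12.5]
grip_width: -0.001
```

```bash
python3 -c "
from h import *
st()"
```

```text
t 4.25 p [ 0.636  -0.1086  0.0501] yaw x 43.5 zax [-0.001  0.001 -1.   ] f [-6.2  2.1 12.5] q [-0.31  0.58  0.56  1.62 -0.34  1.04  1.1 ] g -0.0
```

send_rows(steps=[[[0,0,-0.02],0],[[0,-0.02,-0.035],0],[[0,-0.06,-0.035],0],[[0,-0.1,-0.035],0],[[0,-0.122,-0.033],0],[[0,-0.122,-0.025],0],[[0,-0.122,-0.018],0],[[0,-0.122,-0.015],0]])

```text
clock: 5.25
position: [0.5526, -0.0215, 0.0637]
ee_rot: [0.929, 0.37, -0.0, 0.0]
ft_force: [-0.2, 0.6, 0.4]
grip_width: -0.0
```

```bash
python3 -c "
from h import *
st()
p,d=manip.camera('side');cv2.imwrite('pics/s3.png',cv2.resize(p[120:240,140:300,::-1],None,fx=4,fy=4,interpolation=2))"
```

```text
t 5.25 p [ 0.5526 -0.0215  0.0637] yaw x 43.41 zax [-0.    -0.001 -1.   ] f [-0.2  0.6  0.4] q [-0.53  0.37  0.58  1.86 -0.24  0.98  0.91] g -0.0
```

View pics/s3.png

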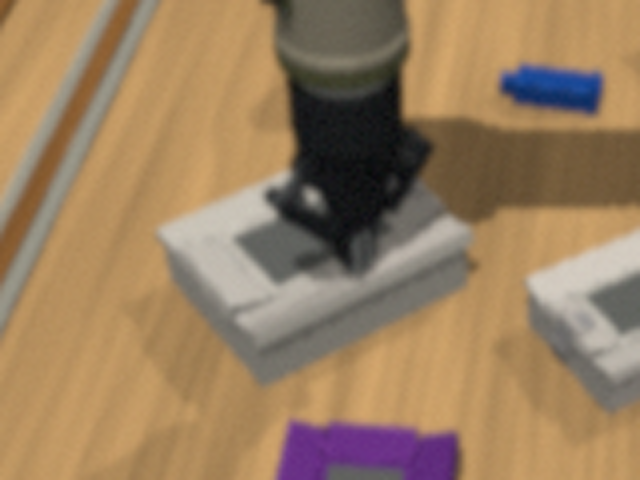

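The +y side now looks flush, and the fingertip at (357,262) is over the -y side. Next I'll press it.

send_rows(steps=[[[0,0,0.002],0],[[0,0,0.004],0],[[0,0,0.006],0],[[0,0,0.008],0],[[0,0,0.01],0],[[0,0,0.012],0],[[0,0,0.014],0],[[0,0,0.0145],0]])

```text
clock: 6.3
position: [0.5524, -0.0204, 0.0501]
ee_rot: [0.929, 0.37, 0.0, -0.0]
ft_force: [-4.4, 0.2, 11.1]
grip_width: -0.001
```

```bash
python3 -c "
from h import *
st()"
```

```text
t 6.3 p [ 0.5524 -0.0204  0.0501] yaw x 43.48 zax [-0.  0. -1.] f [-4.4  0.2 11.1] q [-0.52  0.39  0.57  1.87 -0.26  0.95  0.92] g -0.0
```

send_rows(steps=[[[0,0,-0.02],0],[[0,0,-0.04],0],[[0.03,0.02,-0.045],0],[[0.06,0.045,-0.045],0],[[0.084,0.061,-0.04],0],[[0.084,0.061,-0.03],0],[[0.084,0.061,-0.02],0],[[0.084,0.061,-0.015],0]])

```text
clock: 7.3
position: [0.6541, -0.0071, 0.0639]
ee_rot: [0.929, 0.37, -0.001, -0.0]
ft_force: [0.2, -0.2, -0.6]
grip_width: 0.003
```

```bash
python3 -c "
from h import *
st()
p,d=manip.camera('side');cv2.imwrite('pics/s4.png',cv2.resize(p[120:240,140:300,::-1],None,fx=4,fy=4,interpolation=2))"
```

```text
t 7.3 p [ 0.6541 -0.0071  0.0639] yaw x 43.45 zax [-0.001  0.    -1.   ] f [ 0.2 -0.2 -0.6] q [-0.46  0.58  0.55  1.58 -0.33  1.08  0.93] g 0.0
```

View pics/s4.png

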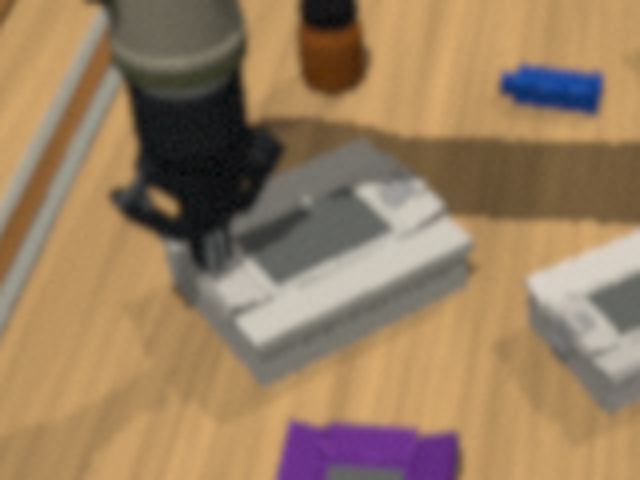

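The -y side is flush now, and the fingertip at about (215,260) is over the plain end. Next I'll press that.

send_rows(steps=[[[0,0,0.002],0],[[0,0,0.004],0],[[0,0,0.006],0],[[0,0,0.008],0],[[0,0,0.01],0],[[0,0,0.012],0],[[0,0,0.014],0],[[0,0,0.0145],0]])

```text
clock: 8.35
position: [0.6549, -0.0071, 0.0501]
ee_rot: [0.929, 0.37, -0.0, -0.0]
ft_force: [-3.4, -0.8, 5.8]
grip_width: -0.007
```

send_rows(steps=[[[0,0,-0.02],0],[[0,0,-0.05],0],[[0,-0.03,-0.1],0],[[0,-0.06,-0.14],0],[[0,-0.1,-0.17],0],[[0,-0.1,-0.2],0],[[0,-0.1,-0.2],0],[[0,-0.1,-0.2],0]])

```text
clock: 9.35
position: [0.5864, 0.0653, 0.2506]
ee_rot: [0.929, 0.37, 0.0, -0.0]
ft_force: [0.4, 1.1, -1.3]
grip_width: -0.003
```

```bash
python3 -c "
from h import *
o,r=st();T=np.eye(4);T[:3,:3]=r;T[:3,3]=o['position']
p,d=manip.camera('wrist');np.savez('pics/w5.npz',p=p,d=d,T=T@manip.camera_info('wrist')['T_tool_cam']);cv2.imwrite('pics/w5.png',p[:,:,::-1])
p,d=manip.camera('side');np.savez('pics/s5.npz',p=p,d=d);cv2.imwrite('pics/s5.png',cv2.resize(p[120:240,140:300,::-1],None,fx=4,fy=4,interpolation=2))"
```

```text
t 9.35 p [0.5864 0.0653 0.2506] yaw x 43.46 zax [ 0.  0. -1.] f [ 0.4  1.1 -1.3] q [-0.69  0.27  0.61  1.56 -0.15  1.36  0.69] g -0.0
```

View pics/w5.png

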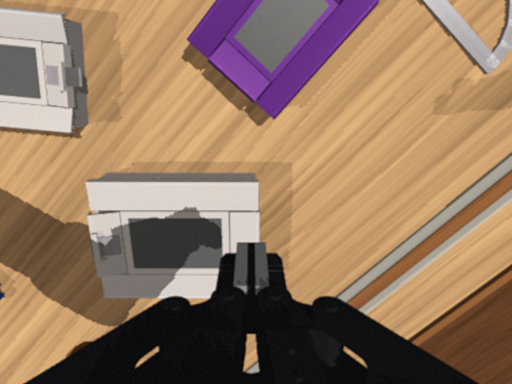

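View pics/s5.png

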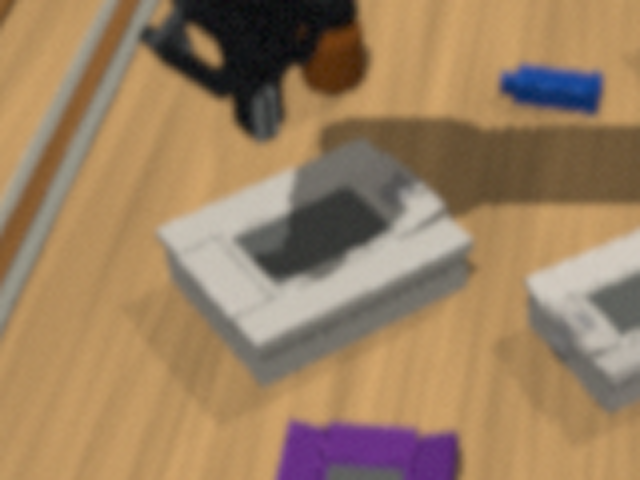

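The side view shows both long sides and the plain end flush, with the latch end still raised. I'll check heights and the tray position from depth.

```bash
python3 - <<'E'
from h import *
f=np.load("pics/s5.npz");d=f["d"]
c=np.array([.5935,-.0645]);u=np.array([-.7266,-.6871]);v=np.array([.6871,-.7266])
vs,us=np.mgrid[140:225,165:275];vs=vs.ravel();us=us.ravel();P=pts("side",d,us,vs)
Q=(P[:,:2]-c);a=Q@u;b=Q@v;z=P[:,2]
mm=lambda m:(m.sum(),np.round(np.median(z[m]),4)) if m.sum() else None
g=(z>.03)
print("mid",mm(g&(abs(a)<55)&(abs(b)<35/1000*1)&(abs(a)<.055)))
for n,m in dict(left=(b>.062)&(b<.072)&(abs(a)<.08),right=(b<-.062)&(b>-.072)&(abs(a)<.08),plain=(a<-.082)&(a>-.092)&(abs(b)<.035),latch=(a>.078)&(a<.1)&(abs(b)<.035)).items(): print(n,mm(g&m))
t=g&(z<.08)&(z>.045)&(abs(a)<.12)&(abs(b)<.1);print(cv2.minAreaRect(P[t][:,:2].astype(np.float32)*1000), a[t].min(),a[t].max(),b[t].min(),b[t].max())
to(c[0]+.089*u[0],c[1]+.089*u[1],.075)
E
```

```text
mid (np.int64(588), np.float64(0.0532))
left (np.int64(113), np.float64(0.0527))
right (np.int64(294), np.float64(0.0493))
plain (np.int64(71), np.float64(0.0523))
latch (np.int64(103), np.float64(0.0604))
((594.2776489257812, -66.4468765258789), (189.23486328125, 153.19639587402344), 43.639801025390625) -0.09384573730551493 0.09544087458554597 -0.0750433860046946 0.07818912707149829
t 9.45 p [0.5862 0.0653 0.2496] yaw x 43.46 zax [-0.001 -0.    -1.   ] f [-0.  -0.4 -0.3] q [-0.69  0.27  0.61  1.56 -0.15  1.36  0.69] g 0.0
shift [-0.1728  0.0993  0.1748]
```

All three closed sections sit at panel height (0.049–0.053) and the latch is up at 0.060. The tray has not moved. Next is the latch rib.

send_rows(steps=[[[-0.045,0.025,0.02],0],[[-0.09,0.05,0.05],0],[[-0.135,0.075,0.08],0],[[-0.173,0.1,0.11],0],[[-0.173,0.1,0.14],0],[[-0.173,0.1,0.165],0],[[-0.173,0.1,0.173],0],[[-0.173,0.1,0.175],0]])

```text
clock: 10.45
position: [0.5296, -0.1261, 0.0751]
ee_rot: [0.929, 0.37, -0.0, -0.0]
ft_force: [1.4, -0.0, 0.2]
grip_width: -0.0
```

```bash
python3 -c "
from h import *
st()
p,d=manip.camera('side');cv2.imwrite('pics/s6.png',cv2.resize(p[120:240,140:300,::-1],None,fx=4,fy=4,interpolation=2))"
```

```text
t 10.45 p [ 0.5296 -0.1261  0.0751] yaw x 43.48 zax [-0.001 -0.    -1.   ] f [ 1.4 -0.   0.2] q [-0.41  0.35  0.67  1.88 -0.26  1.    1.12] g -0.0
```

View pics/s6.png

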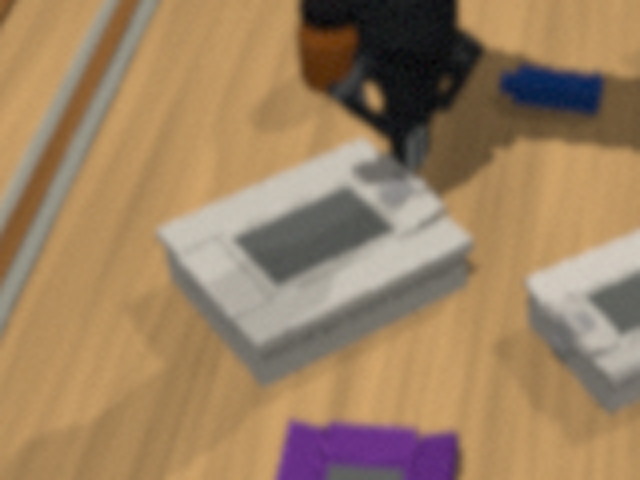

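The fingertip, at (410,160), is above the latch rib. I'll press it down to about 54 mm.

send_rows(steps=[[[0,0,0.005],0],[[0,0,0.009],0],[[0,0,0.012],0],[[0,0,0.0145],0],[[0,0,0.017],0],[[0,0,0.019],0],[[0,0,0.021],0],[[0,0,0.0215],0]])

```text
clock: 11.5
position: [0.5299, -0.1257, 0.0539]
ee_rot: [0.929, 0.371, 0.0, -0.0]
ft_force: [-3.4, 0.7, 6.6]
grip_width: 0.004
```

```bash
python3 -c "
from h import *
st()"
```

```text
t 11.5 p [ 0.5299 -0.1257  0.0539] yaw x 43.49 zax [ 0.  0. -1.] f [-3.4  0.7  6.6] q [-0.4   0.38  0.65  1.89 -0.28  0.96  1.14] g 0.0
```

send_rows(steps=[[[0,0,-0.02],0],[[0,0,-0.05],0],[[0,-0.03,-0.1],0],[[0,-0.06,-0.14],0],[[0,-0.1,-0.17],0],[[0,-0.14,-0.2],0],[[0,-0.14,-0.2],0],[[0,-0.14,-0.2],0]])

```text
clock: 12.5
position: [0.4335, -0.0247, 0.2535]
ee_rot: [0.929, 0.37, 0.0, -0.0]
ft_force: [0.7, 1.0, -0.3]
grip_width: 0.004
```

```bash
python3 - <<'E'
from h import *
st()
p,d=manip.camera('side');cv2.imwrite('pics/s7.png',p[:,:,::-1]);cv2.imwrite('pics/s7z.png',cv2.resize(p[120:240,140:300,::-1],None,fx=4,fy=4,interpolation=2))
w,_=manip.camera('wrist');cv2.imwrite('pics/w7.png',w[:,:,::-1])
c=np.array([.5935,-.0645]);u=np.array([-.7266,-.6871]);v=np.array([.6871,-.7266])
vs,us=np.mgrid[140:225,165:275];vs=vs.ravel();us=us.ravel();P=pts("side",d,us,vs)
Q=(P[:,:2]-c);a=Q@u;b=Q@v;z=P[:,2];g=(z>.03)&(z<.08)
for n,m in dict(mid=(abs(a)<.055)&(abs(b)<.035),left=(b>.062)&(b<.072)&(abs(a)<.08),right=(b<-.062)&(b>-.072)&(abs(a)<.08),plain=(a<-.082)&(a>-.092)&(abs(b)<.035),latch=(a>.068)&(a<.08)&(abs(b)<.035),latchsides=(a>.078)&(a<.09)&(abs(b)<.035)&(abs(b)>.02)).items(): print(n,(g&m).sum(),np.median(z[g&m]))
E
```

```text
t 12.5 p [ 0.4335 -0.0247  0.2535] yaw x 43.49 zax [ 0.  0. -1.] f [ 0.7  1.  -0.3] q [-0.7  -0.17  0.59  1.92  0.1   1.36  0.62] g 0.0
mid 587 0.0531337069719533
left 114 0.052717753761486075
right 298 0.04843550490885379
plain 73 0.052243599039485944
latch 62 0.05290796522707614
latchsides 28 0.053191928826510915
```

View pics/s7z.png

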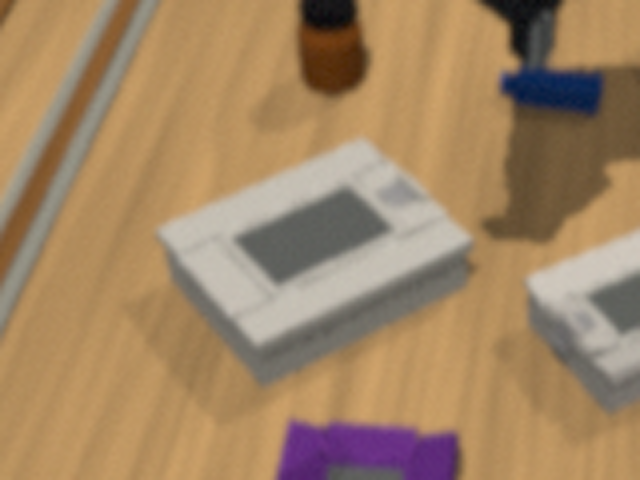

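View pics/w7.png

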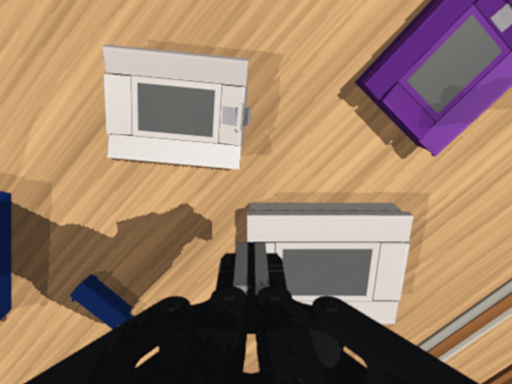

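View pics/s7.png

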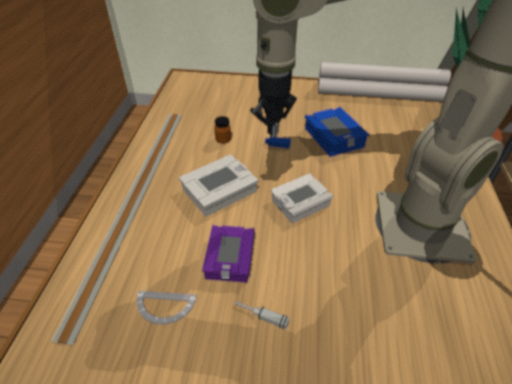

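All four sections are flush and level with the panel. The tray, still at (218,183), and the other things are where they were, and the gripper is clear at z = 0.25. I'll hand in now.

```bash
python3 -c "
from workcell import manip
manip.hand_in()"
```

```text
the job is handed in; nothing more can be done
```

I pressed the rim of the larger white tray shut with the closed fingertips: the +y side, the -y side, the plain end, and the latch rib last. The job was handed in at about 12.6 s; hand-in gives no verdict.

- **Before the latch:** depth put the three closed sections at 0.049–0.053 m, level with the panel at 0.053 m. The latch end was still raised at 0.060 m.
- **At the end:** the latch section read 0.053 m, level with the panel. The -y side read 0.048 m, a little low, probably because the sample included pixels from the tray's wall; the picture shows it flush.
- **Tray and other things:** I saw no movement of the tray or the other four things in the side view. I re-measured only the tray's position, before the latch press, and it agreed to within about 2 mm. Pressing forces read about 6–13 N, and the gripper finished clear at 0.25 m height.

No check failed. The side camera's depth reads about 3 mm high on the panel, slightly more than its stated 2 mm calibration.

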